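Kit the magnet-foot shims into their caddy nests

TASK

Make up the shim kit for one magnet foot: put the slotted shim, the ring shim, the bar shim and the violet spacer sleeve from the cork mat into the caddy, each lying flat (the spacer upright) on the floor of the nest made for it, the slot and the bore dropped over the pins of their nests. Leave the two uncut blanks, the plate without a slot and the disc without a bore, where they lie on the mat.

Things in the scene. Friction and masses are not known exactly. Their poses are not given: they have to be found in the camera images.
- slotted_mid (a point): Slotted (horseshoe) shim, bare steel, 60 long (own x) x 50 wide (own y) x 12 mm thick, flat on the cork mat. A 24 mm wide slot, open at the -x end, runs in to a round end centred on the shim's middle, leaving two 13 mm legs. Point: middle of the 60 x 50 outline, half-way up (6 mm above its underside); z up. Grip across the 50 mm width.
- ring_mid (a point): Ring shim, bare steel, 56 mm outside diameter, 28 mm bore, 12 mm thick, lying flat on the mat. Point: its centre, half-way up (6 mm above its underside).
- bar_mid (a point): Plain bar shim, bare steel, 76 long (own x) x 28 wide (own y) x 12 mm thick, lying flat on the mat. Point: its centre, half-way up (6 mm).
- spacer_mid (a point): Spacer sleeve, violet anodised aluminium tube, 32 mm outside diameter, 16 mm bore, 26 mm tall, standing upright on the mat. Point: its centre, half-way up (13 mm).
- blank_plate_mid (a point): Uncut blank of the slotted shim: the same steel plate, 60 (own x) x 50 (own y) x 12 mm, but with no slot. Does not belong in the kit. Point: its centre, half-way up (6 mm).
- blank_disc_mid (a point): Uncut blank of the ring shim: the same 56 mm x 12 mm steel disc, but with no bore. Does not belong in the kit. Point: its centre, half-way up (6 mm). (A 53 mm tall brass cone and a low bead block stand beyond mat and caddy, over 0.70 m ahead of the base, out of the way.)
- nest_slotted: Nest of the slotted shim: pocket 76 (own x) x 66 mm (own y), in its middle an 8 mm thick pin, 8 mm tall from the floor, for the slot to drop over (slot to +x or -x). Centred in a 104 x 104 x 8 mm aluminium plate, one of four in the caddy. Pocket 4 mm deep with a cork-coloured floor. Origin: centre of the plate's underside, pocket floor 4 mm and plate top 8 mm above it; own x, y along the plate's edges, z up.
- nest_ring: Nest of the ring shim: round pocket 72 mm in diameter with an 8 mm thick pin, 8 mm tall from the pocket floor, in its middle, for the bore to drop over. Centred in a 104 x 104 x 8 mm aluminium plate, one of four in the caddy. Pocket 4 mm deep with a cork-coloured floor. Origin: centre of the plate's underside, pocket floor 4 mm and plate top 8 mm above it; own x, y along the plate's edges, z up.
- nest_bar: Nest of the bar shim: long pocket 92 (own x) x 44 mm (own y), no pin. Centred in a 104 x 104 x 8 mm aluminium plate, one of four in the caddy. Pocket 4 mm deep with a cork-coloured floor. Origin: centre of the plate's underside, pocket floor 4 mm and plate top 8 mm above it; own x, y along the plate's edges, z up. Plates lie 106 mm apart, two by two; the caddy's rim is level with them.
- nest_spacer: Nest of the spacer sleeve: small round pocket 48 mm in diameter, no pin. Centred in a 104 x 104 x 8 mm aluminium plate, one of four in the caddy. Pocket 4 mm deep with a cork-coloured floor. Origin: centre of the plate's underside, pocket floor 4 mm and plate top 8 mm above it; own x, y along the plate's edges, z up. The grey caddy is 226 mm square; low bow handles outside two sides reach 32 mm.
Things that resemble listed ones, but are neither listed nor needed, are in the scene too. Of the things that look like the part that bears spacer_mid, the middle-sized one is meant.

How it is judged:
By the outcome, as a careful person would: the job done as asked, in the order asked, and still so for the second after the job is handed in, with the robot touching nothing.
It also fails if it takes over 109 s, if anything falls off the work surface, if the arm or the gripper's body presses on something with over 40 N, if the wrist force passes 120 N, or if a joint passes its speed limit or range.

ROBOT

A 6-joint arm with a two-finger parallel gripper is mounted at the origin on the work surface. World frame = base frame: x ahead of the robot, y to its left, z up, the work surface at z = 0. Lengths are in m, angles in rad, forces in N, time in s.
With the tool pointing down it reaches from about 0.35 to 1 m from the base axis. Payload 7.1 kg.
Tool frame: the origin (TCP) lies on the front face of the gripper's body, between the roots of the fingers; the fingertips stand 73 mm ahead of it and the grasp point (between the pads) lies manip.grip_point_offset ahead of it (manip.grip_point_offset is the distance from the TCP to the grasp point, in m); z points along the fingers, y is the line along which they close (so a half turn about z gives the same grasp; the last joint's range is limited). The gripper opens to 85 mm and grips with 20 to 120 N. Pads are 22 mm wide; open, the fingers measure 114 mm over their backs; the gripper's body (76 mm by 85 mm) begins 54 mm behind the grasp point. The pads swing forward as they close: fully open they stand 13 mm farther back than shut.
Start: joints at [-1.184, 0.423, 1.63, -0, 1.089, -0.019], TCP at [0.247, -0.574, 0.304] pointing down, gripper open.
Joint ranges: [-3, 3], [-0.9, 2.11], [0.09, 2.58], [-1.31, 4.45], [0.11, 2.69], [-2.54, 2.54]. Speed limits (rad/s): [2.39, 2.39, 3.01, 3.14, 3.14, 3.14].

INTERFACE

Orientations are given as a rotation vector (axis times angle).
In Python, from cell import telemetry, eyes, finish_job, manip gives the robot as it stands.
- The arm moves only by the tool carry_out, never from a script. Its argument "commands" is a list of rows, each a list of 3 entries, a list of its own where there are three numbers: the turn, a rotation vector about the tool's x, y, z in units of 5 degrees (1.0 is 5 degrees), then the shift along the tool's x, y, z in units of 40 mm (1.0 is 40 mm), then the opening, from 0 (shut) to 1 (fully open). In form: [[[rx, ry, rz], [tx, ty, tz], fingers], ...]. A call has 1 to 20 rows; each row shifts and turns the commanded pose from where the row before left it, along the tool's axes as they then stand; what a row does not reach is not made up. A row lasts 1/12 s, in which the tool goes at most 41.7 mm and 7.16 degrees, less where a joint would pass 70% of its speed; a pose out of reach is approached as far as the arm can. A call is refused whole if a number of a shift passes 1 or a number of a turn 1, either way. A call with a gripper value outside its range is refused whole. The fingers move at their own pace and stop on an object; "newtons" is the grip in N (left out, the last holds). Time passes only in rows, so rows that do not move let the fingers close. It gives the time, the measured TCP pose, the force, the opening and the grip force at its end, in the units of the state.
- telemetry.get_state(): the state, without advancing time (a new reading comes with each control period).
- eyes.capture(name): name is "scene" or "top" or "wrist"; returns a dict with "frame" (480x640x3 uint8, blue, green, red), "mtx" (3x3 intrinsics, pixels), "k1" (the pictures are not rectified: a ray, as slopes to the right and down, at radius r is drawn at 1 + k1 r^2 times it, then the intrinsics apply), "view" (4x4, takes a point from world to camera coordinates). Camera axes: x right, y down, z forward; pixel columns grow to the right and rows downward; lengths in m; the calibration is good to about 2 mm. A picture is of the moment at which its call begins. There is no depth.
- finish_job(): hands the job in; it is judged then, once.
Trained networks look in the newest picture that a camera, given by its name, has taken for a name from the list of things; names that differ only in an ending like _2 or _b are one class to them, and where a whole thing is asked for, a point or a joint stands for the part that bears it (a point fixed in the world has none). Each returns a list of dicts, best first, with "score" (0 to 1); they miss things now and then, are a little off and sometimes report something else, mostly with a low value. They report only what shows in the picture. A call takes as long as a camera call. They do not tell look-alikes from the thing itself.
- eyes.find_in(camera, label): "point" ([column, row] in pixels, amid what is visible of it).
- eyes.cut_out(camera, label): "pixels" (480x640 bool, what is visible of it) and "point" ([column, row] in pixels, amid what is visible of it).
- eyes.mark_of(camera, label): "point" ([column, row] in pixels: a listed point, or the origin of a listed thing).
The state is a dict: "time": time; "qpos": joint angles; "qd": joint speeds; "joint_efforts": joint torques, N m; "tcp_pos": TCP position; "eef_rot": TCP orientation; "ft_force": force on the tool from outside, world axes, zero at the start; "moment": the same for the moment, N m; "grip_width": finger opening in m; "grip_force": force on a finger pad.
Only numpy, scipy, OpenCV 4.12 (cv2) and the standard library are available. Lean on these libraries where they do the work, as an engineer would, in place of code of your own. Each camera call takes 0.05 s, during which the arm holds its last target. There are 200 camera calls.

## Working session

There is one attempt and no reset: what is moved stays moved. The work goes in short steps, Python scripts to look and compute and a tool call to move; the robot and the scene stay as the last step left them, time stands still between calls to the robot, and variables do not carry over. Pictures are saved under pics/ and viewed, at most 14 in all, crops included, and the job is handed in when it is done.

Besides the shell and the picture viewer there is one more tool, called after "Call:" as a command line: name --argument value ..., lists and objects as JSON in quotes. carry_out: Moves the arm, as the interface text tells. Its arguments: {"type":"object","properties":{"commands":{"type":"array","items":{"type":"array"}},"newtons":{"type":"number"}},"required":["commands"]}

```bash
mkdir -p pics; ls; python3 - <<'E'
from cell import telemetry, eyes, manip
import cv2
print(manip.grip_point_offset, telemetry.get_state())
for n in ("scene","top","wrist"):
    d=eyes.capture(n); cv2.imwrite(f"pics/a_{n}.png",d["frame"]); print(n,d["mtx"].tolist(),d["k1"],d["view"].round(3).tolist())
E
```

```text
pics
0.0539 {'time': 0.0, 'qpos': array([-1.18399074e+00,  4.23809624e-01,  1.63071102e+00, -1.01017110e-05,
        1.08859066e+00, -1.89939012e-02]), 'qd': array([-1.01148632e-03,  2.55456018e-04,  1.50602137e-03,  2.33841094e-04,
        2.93508914e-04,  8.57299392e-05]), 'joint_efforts': array([-2.29092278e-03, -5.57399011e+01, -2.81747282e+01, -2.86937893e-04,
        7.18133961e-03, -6.23730401e-07]), 'tcp_pos': array([ 0.24657891, -0.5738205 ,  0.30315683]), 'eef_rot': array([-3.07568484e+00, -6.32770366e-01,  4.49841750e-04]), 'ft_force': array([-0.61531819,  0.50130154, -0.31732663]), 'moment': array([-0.00084455,  0.00456047, -0.033971  ]), 'grip_force': 0.0, 'grip_width': 0.08543627923757387}
scene [[442.3539966431786, 0.0, 316.4883164065651], [0.0, 442.3539966431786, 243.32318905000722], [0.0, 0.0, 1.0]] 0.01952644325552739 [[-0.89, 0.455, -0.012, 0.522], [0.312, 0.591, -0.744, -0.155], [-0.332, -0.666, -0.668, 1.049], [0.0, 0.0, 0.0, 1.0]]
top [[574.5023698673657, 0.0, 327.5284398515946], [0.0, 574.5023698673657, 240.22397425790484], [0.0, 0.0, 1.0]] -0.08368512909769306 [[0.014, -0.999, 0.029, -0.013], [-0.983, -0.019, -0.185, 0.599], [0.186, -0.026, -0.982, 1.174], [0.0, 0.0, 0.0, 1.0]]
wrist [[355.129257379534, 0.0, 324.9630699003881], [0.0, 355.129257379534, 243.05719020145133], [0.0, 0.0, 1.0]] -0.039768918148953725 [[0.394, -0.919, -0.001, -0.623], [-0.881, -0.378, 0.285, -0.035], [-0.262, -0.111, -0.958, 0.379], [0.0, 0.0, 0.0, 1.0]]
```

View pics/a_top.png

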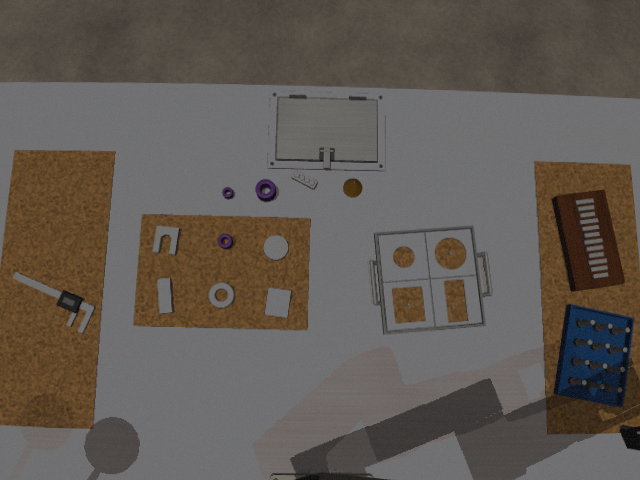

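View pics/a_scene.png

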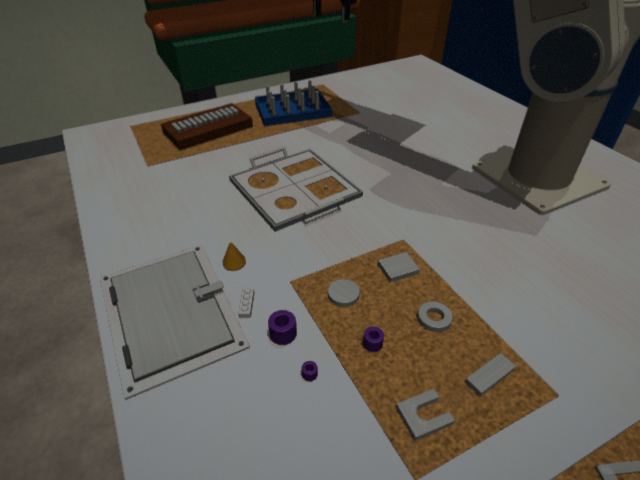

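```bash
cat > h.py <<'E'
import numpy as np, cv2
from cell import telemetry, eyes, manip
from scipy.spatial.transform import Rotation as R
def world(d,px,z):
    """pixels (N,2) -> world points on the plane at height z"""
    px=np.asarray(px,float).reshape(-1,2); K=d["mtx"]
    s=cv2.undistortPoints(px.reshape(-1,1,2),K,np.array([d["k1"],0,0,0,0.])).reshape(-1,2)
    T=np.linalg.inv(d["view"]); r=np.c_[s,np.ones(len(s))]@T[:3,:3].T; o=T[:3,3]
    return o+r*((z-o[2])/r[:,2])[:,None]
def pix(d,p):
    p=np.asarray(p,float).reshape(-1,3); V=d["view"]
    return cv2.projectPoints(p,cv2.Rodrigues(V[:3,:3])[0],V[:3,3],d["mtx"],np.array([d["k1"],0,0,0,0.]))[0].reshape(-1,2)
E
python3 - <<'E'
from h import *
d=eyes.capture("top")
for n,z in dict(slotted_mid=.006,ring_mid=.006,bar_mid=.006,spacer_mid=.013,blank_plate_mid=.006,blank_disc_mid=.006,nest_slotted=.0,nest_ring=.0,nest_bar=.0,nest_spacer=.0).items():
    for m in eyes.mark_of("top",n)[:5]: print(n,round(m["score"],2),np.round(m["point"]),world(d,m["point"],z+.004)[0].round(3))
E
```

```text
slotted_mid 0.77 [167. 239.] [0.602 0.352 0.01 ]
ring_mid 0.73 [221. 298.] [0.476 0.226 0.01 ]
bar_mid 0.68 [165. 298.] [0.473 0.348 0.01 ]
spacer_mid 0.53 [448. 252.] [ 0.584 -0.274  0.017]
spacer_mid 0.48 [223. 240.] [0.603 0.227 0.017]
spacer_mid 0.48 [226. 195.] [0.704 0.225 0.017]
spacer_mid 0.34 [275. 302.] [0.467 0.108 0.017]
blank_plate_mid 0.75 [277. 304.] [0.465 0.103 0.01 ]
blank_disc_mid 0.84 [280. 246.] [0.592 0.1   0.01 ]
nest_slotted 0.9 [408. 304.] [ 0.47  -0.183  0.004]
nest_ring 0.71 [165. 238.] [0.606 0.358 0.004]
nest_ring 0.69 [450. 254.] [ 0.583 -0.281  0.004]
nest_bar 0.66 [453. 300.] [ 0.478 -0.285  0.004]
nest_spacer 0.7 [405. 256.] [ 0.575 -0.177  0.004]
```

The top view shows the kit on the left mat: slotted shim (166,239), bar (165,296), ring (221,295), violet sleeve (225,241), blank disc (276,247), blank plate (278,302). The caddy is at about (430,280). Its nests are spacer (404,256), ring (450,253), slotted (408,304) and bar (456,300).

Look-alikes:
- **Spacer:** small sleeve (228,193), middle one (225,241) on the mat, large one (266,190). I choose the middle one.
- **Slotted shim:** (166,239), against the blank plate (278,302).
- **Ring shim:** (221,295), against the blank disc (276,247).

```bash
python3 - <<'E'
from h import *
d=eyes.capture("top"); f=d["frame"]
a=cv2.resize(f[180:335,125:315],None,fx=4,fy=4,interpolation=cv2.INTER_CUBIC)
cv2.imwrite("pics/b_mat.png",a[:600,:])
for n,z in dict(slotted_mid=.014,ring_mid=.014,bar_mid=.014,spacer_mid=.02,blank_plate_mid=.014,blank_disc_mid=.014,nest_slotted=.01,nest_ring=.01,nest_bar=.01,nest_spacer=.01).items():
    for m in eyes.cut_out("top",n)[:3]:
        p=np.argwhere(m["pixels"])[:,::-1]
        if len(p)<5: continue
        w=world(d,p,z)[:,:2]; (c,s,a)=cv2.minAreaRect((w*1000).astype(np.float32))
        print(n,round(m["score"],2),np.round(m["point"]),len(p),"rect",np.round(c),np.round(s),round(a,1),"mean",(w.mean(0)*1000).round(1))
E
```

```text
slotted_mid 0.61 [169. 233.] 524 rect [600. 354.] [55. 62.] 84.1 mean [603.1 353.6]
ring_mid 0.77 [227. 298.] 342 rect [481. 224.] [52. 50.] 65.9 mean [481.7 224.4]
bar_mid 0.93 [166. 296.] 474 rect [479. 349.] [77. 31.] 6.8 mean [479.1 348.6]
spacer_mid 0.64 [267. 189.] 355 rect [717. 138.] [51. 45.] 1.8 mean [716.9 137.1]
spacer_mid 0.57 [222. 239.] 180 rect [598. 223.] [35. 31.] 46.5 mean [599. 223.]
blank_plate_mid 0.93 [276. 303.] 660 rect [467. 102.] [52. 62.] 83.7 mean [466.8 102.2]
blank_disc_mid 0.63 [278. 248.] 525 rect [589. 109.] [54. 56.] 46.1 mean [589.  110.6]
nest_slotted 0.81 [409. 305.] 2228 rect [ 468. -183.] [103. 106.] 5.3 mean [ 467.8 -183. ]
nest_ring 0.77 [450. 253.] 2123 rect [ 582. -278.] [105. 106.] 5.6 mean [ 581.5 -278.6]
nest_bar 0.73 [452. 299.] 2191 rect [ 478. -287.] [103. 107.] 5.4 mean [ 477.1 -287.8]
nest_spacer 0.86 [404. 256.] 2115 rect [ 573. -173.] [105. 105.] 5.3 mean [ 572.5 -173.2]
```

View pics/b_mat.png

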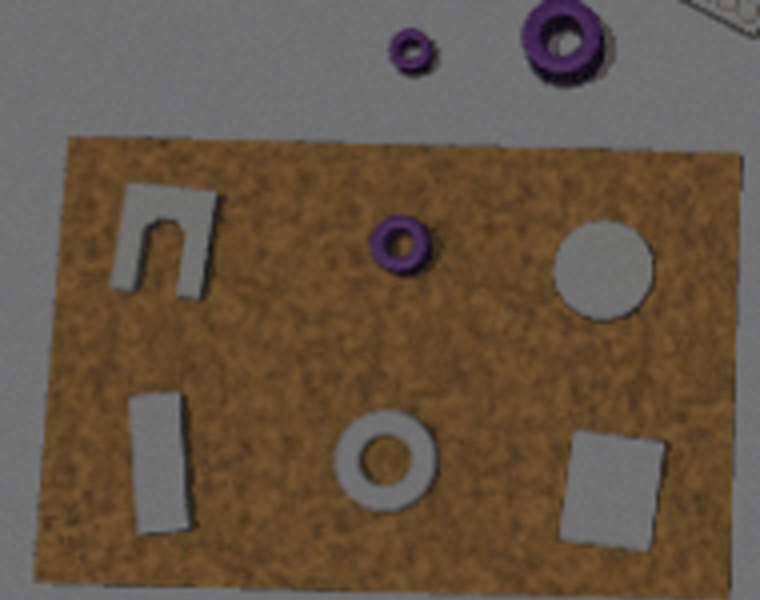

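View pics/a_wrist.png

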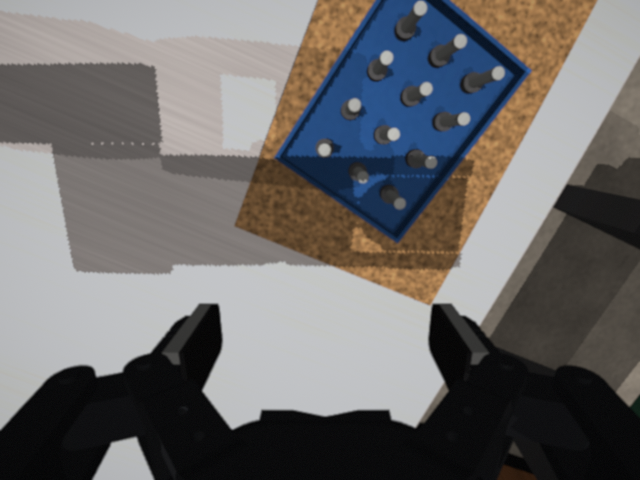

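The crop confirms the choices: the slot is open at the bottom of shim (166,240), the ring's bore is at (221,295), and the sleeve at (225,241) is the middle-sized of three. The wrist view shows only the blue pin box on the far right.

```bash
cat >> h.py <<'E'
def plan(xyz=None,yaw=None):
    """tool-frame move to TCP xyz with tool y at world yaw (deg, mod 180); tool kept vertical"""
    s=telemetry.get_state(); r=R.from_rotvec(s["eef_rot"]); y=r.as_matrix()[:,1]
    cur=np.degrees(np.arctan2(y[1],y[0])); q1,q6=np.degrees(s["qpos"][[0,5]])
    out=[0.]
    if yaw is not None: out=[(yaw-cur+90)%180-90]
    print("t",round(s["time"],2),"tcp",s["tcp_pos"].round(4),"yaw",cur.round(1),"q6",q6.round(),"w",round(s["grip_width"],4),"fz",s["ft_force"].round(1),"tilt",r.as_matrix()[:,2].round(3))
    if xyz is None: return
    for dy in out:
        a=np.radians(cur+dy); ex=np.array([-np.sin(a),np.cos(a),0]); ey=np.array([np.cos(a),np.sin(a),0])
        v=np.asarray(xyz)-s["tcp_pos"]; u=np.array([v@ex,v@ey,-v[2]])/.04
        print("rz total",(-dy/5).round(2),"shift after turn",u.round(2),"rows",np.ceil(np.linalg.norm(u)))
E
python3 - <<'E'
from h import *
d=eyes.capture("top"); f=d["frame"]
cv2.imwrite("pics/c_cad.png",cv2.resize(f[220:340,365:495],None,fx=5,fy=5,interpolation=cv2.INTER_CUBIC))
for n,p,z in [("slot",(166,240),.0145),("bar",(164.6,295.3),.0145),("ring",(221.2,294.8),.0145),("spacer",(224.8,241.0),.0285)]: print(n,world(d,p,z)[0].round(4))
r=R.from_rotvec(telemetry.get_state()["eef_rot"]).as_matrix(); print(r.round(3))
plan((.545,.354,.10),-96)
E
```

```text
slot [0.6002 0.3533 0.0145]
bar [0.4779 0.3486 0.0145]
ring [0.4815 0.2253 0.0145]
spacer [0.5979 0.2207 0.0285]
[[ 0.919  0.395 -0.   ]
 [ 0.395 -0.919  0.   ]
 [-0.    -0.    -1.   ]]
t 1.3 tcp [ 0.2467 -0.5742  0.3039] yaw -66.7 q6 -1.0 w 0.0855 fz [-0.3 -0.7  0.2] tilt [-0.  0. -1.]
rz total 5.85 shift after turn [  4.99 -23.86   5.1 ] rows 25.0
```

View pics/c_cad.png

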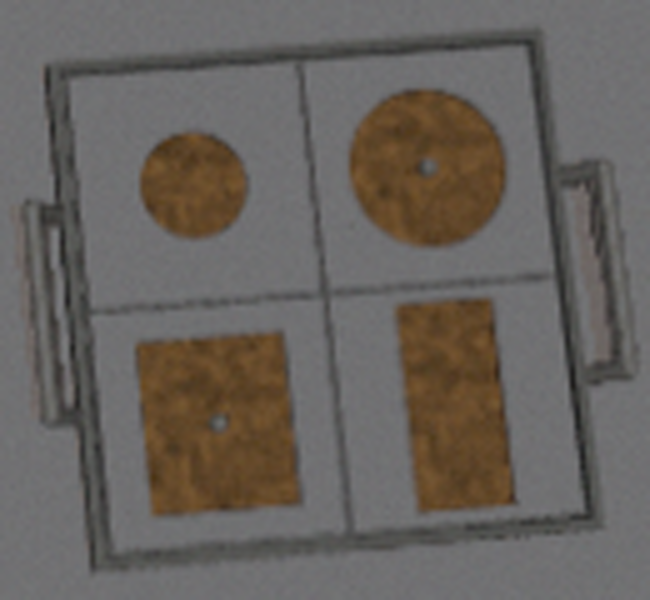

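The caddy crop shows four pockets: spacer round (194,185), ring with a pin (428,167), slotted with a pin (219,422) and bar (456,404). The long pocket axes run up the image with a lean of about 5°. I'm moving to a bare mat spot beside the slotted shim to touch and learn the fingertip height.

Call:
carry_out --commands '[[[0,0,0.975],[0,0,0],0.59],[[0,0,0.975],[0,0,0],0.59],[[0,0,0.975],[0,0,0],0.59],[[0,0,0.975],[0,0,0],0.59],[[0,0,0.975],[0,0,0],0.59],[[0,0,0.975],[0,0,0],0.59],[[0,0,0],[0.208,-0.994,0],0.59],[[0,0,0],[0.208,-0.994,0],0.59],[[0,0,0],[0.208,-0.994,0],0.59],[[0,0,0],[0.208,-0.994,0],0.59],[[0,0,0],[0.208,-0.994,0],0.59],[[0,0,0],[0.208,-0.994,0],0.59],[[0,0,0],[0.208,-0.994,0],0.59],[[0,0,0],[0.208,-0.994,0],0.59],[[0,0,0],[0.208,-0.994,0],0.59],[[0,0,0],[0.208,-0.994,0],0.59],[[0,0,0],[0.208,-0.994,0],0.59],[[0,0,0],[0.208,-0.994,0],0.59],[[0,0,0],[0.208,-0.994,0],0.59],[[0,0,0],[0.208,-0.994,0],0.59]]' --newtons 50

```text
time: 2.97
tcp_pos: [0.421, -0.0308, 0.3043]
eef_rot: [3.137, -0.165, 0.002]
ft_force: [1.5, -0.8, -0.1]
grip_width: 0.0502
grip_force: 0.0
```

Call:
carry_out --commands '[[[0,0,0],[0.208,-0.994,0],0.59],[[0,0,0],[0.208,-0.994,0],0.59],[[0,0,0],[0.208,-0.994,0],0.59],[[0,0,0],[0.208,-0.994,0],0.59],[[0,0,0],[0.208,-0.994,0],0.59],[[0,0,0],[0.208,-0.994,0],0.59],[[0,0,0],[0.208,-0.994,0],0.59],[[0,0,0],[0.208,-0.994,0],0.59],[[0,0,0],[0.208,-0.994,0],0.59],[[0,0,0],[0.208,-0.994,0],0.59],[[0,0,0],[0,0,1],0.59],[[0,0,0],[0,0,1],0.59],[[0,0,0],[0,0,0],0.59],[[0,0,0],[0,0,0],0.59]]'

```text
time: 4.13
tcp_pos: [0.5438, 0.3532, 0.2219]
eef_rot: [3.134, -0.164, -0.007]
ft_force: [0.1, 0.3, 1.5]
grip_width: 0.0507
grip_force: 0.0
```

```bash
python3 - <<'E'
from h import *
plan((.545,.354,.10),-96)
cv2.imwrite("pics/d_w.png",eyes.capture("wrist")["frame"])
E
```

```text
t 4.13 tcp [0.5438 0.3532 0.2219] yaw -96.0 q6 128.0 w 0.0507 fz [0.1 0.3 1.5] tilt [-0.005 -0.003 -1.   ]
rz total 0.0 shift after turn [ 0.03 -0.02  3.05] rows 4.0
```

View pics/d_w.png

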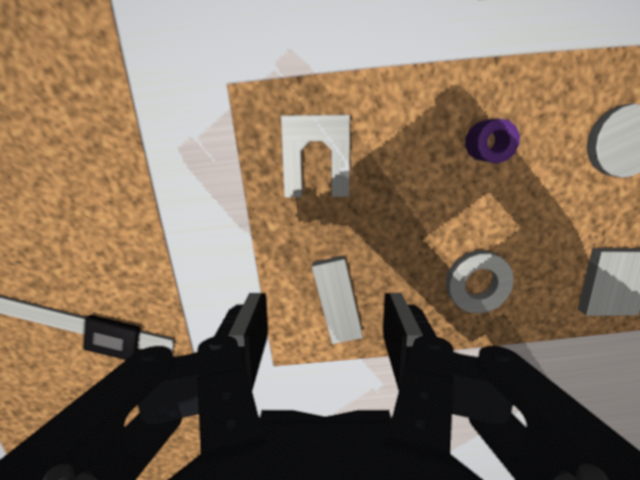

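The wrist view shows the slotted shim (316,156), bar (338,300), ring (481,281) and sleeve (497,140), with bare mat between the tips. I'm cross-checking positions, then touching the mat.

```bash
python3 - <<'E'
from h import *
d=eyes.capture("wrist")
for n,p,z in [("slot",[(316,156),(281,116),(350,115)],.0145),("bar",[(338,300),(313,264),(333,343),(346,257),(361,338)],.0145),("ring",(481,281),.0145),("spacer",(497,140),.0285)]: print(n,world(d,p,z).round(4)[:,:2].tolist())
E
```

```text
slot [[0.6053, 0.3558], [0.637, 0.3784], [0.6323, 0.3273]]
bar [[0.4833, 0.3505], [0.5184, 0.3681], [0.4416, 0.3589], [0.5216, 0.3402], [0.444, 0.3335]]
ring [[0.4878, 0.2273]]
spacer [[0.604, 0.2235]]
```

Call:
carry_out --commands '[[[0,0,0],[0,0,1],0.59],[[0,0,0],[0,0,1],0.59],[[0,0,0],[0,0,0.7],0.59],[[0,0,0],[0,0,0.3],0.59],[[0,0,0],[0,0,0.15],0.59],[[0,0,0],[0,0,0.1],0.59],[[0,0,0],[0,0,0.1],0.59]]'

```text
time: 4.82
tcp_pos: [0.5466, 0.3547, 0.0922]
eef_rot: [-3.135, 0.165, -0.005]
ft_force: [-0.2, -0.2, 0.5]
grip_width: 0.051
grip_force: 0.0
```

Call:
carry_out --commands '[[[0,0,0],[0,0,0.1],0.59],[[0,0,0],[0,0,0.1],0.59],[[0,0,0],[0,0,0],0.59]]'

```text
time: 5.07
tcp_pos: [0.5452, 0.354, 0.0822]
eef_rot: [-3.137, 0.164, -0.001]
ft_force: [-0.2, 0.1, 0.2]
grip_width: 0.0502
grip_force: 0.0
```

Call:
carry_out --commands '[[[0,0,0],[0,0,0.1],0.59],[[0,0,0],[0,0,0.05],0.59],[[0,0,0],[0,0,0],0.59]]'

```text
time: 5.32
tcp_pos: [0.5449, 0.3538, 0.0755]
eef_rot: [3.137, -0.164, -0.001]
ft_force: [-0.3, 0.4, -0.5]
grip_width: 0.0505
grip_force: 0.0
```

Call:
carry_out --commands '[[[0,0,0],[0,0,0.05],0.59],[[0,0,0],[0,0,0.05],0.59],[[0,0,0],[0,0,0],0.59]]'

```text
time: 5.57
tcp_pos: [0.5452, 0.3541, 0.0726]
eef_rot: [-3.137, 0.164, -0.0]
ft_force: [-0.8, -0.8, 7.6]
grip_width: 0.0506
grip_force: 3.5
```

Call:
carry_out --commands '[[[0,0,0],[0,0,-0.7],0.59],[[0,0,0],[0,0,-0.7],0.88],[[0,0,0],[0.72,-0.08,0],0.88],[[0,0,0],[0.72,-0.08,0],0.88],[[0,0,0],[0,0,0],0.88],[[0,0,0],[0,0,0],0.88],[[0,0,0],[0,0,0.6],0.88],[[0,0,0],[0,0,0.5],0.88],[[0,0,0],[0,0,0.1],0.88],[[0,0,0],[0,0,0],0.88],[[0,0,0],[0,0,0],0.88]]'

```text
time: 6.48
tcp_pos: [0.6024, 0.3543, 0.0799]
eef_rot: [3.137, -0.164, -0.001]
ft_force: [-0.1, -0.3, 0.7]
grip_width: 0.075
grip_force: 0.0
```

```bash
python3 - <<'E'
from h import *
plan((.603,.3545,.0787),-96)
cv2.imwrite("pics/e_w.png",eyes.capture("wrist")["frame"])
E
```

```text
t 6.48 tcp [0.6024 0.3543 0.0799] yaw -96.0 q6 125.0 w 0.075 fz [-0.1 -0.3  0.7] tilt [-0.001 -0.    -1.   ]
rz total 0.0 shift after turn [ 0.02 -0.01  0.03] rows 1.0
```

View pics/e_w.png

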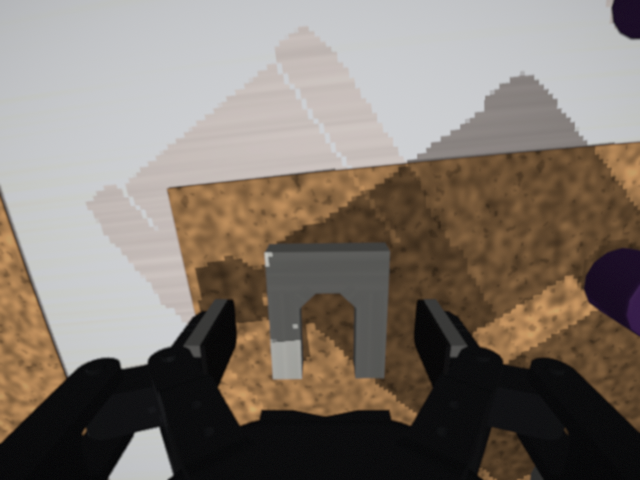

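The shim lies centred between the pads (legs at columns 268–388, pads at 235 and 415), slot facing the robot. I'm closing and lifting.

Call:
carry_out --commands '[[[0,0,0],[0,0,0.02],0.4],[[0,0,0],[0,0,0],0.4],[[0,0,0],[0,0,0],0.4],[[0,0,0],[0,0,0],0.4],[[0,0,0],[0,0,0],0.4],[[0,0,0],[0,0,0],0.4],[[0,0,0],[0,0,-0.3],0.4],[[0,0,0],[0,0,-0.8],0.4],[[0,0,0],[0,0,-0.8],0.4],[[0,0,0],[0,0,0],0.4]]' --newtons 60

```text
time: 7.37
tcp_pos: [0.6061, 0.356, 0.1627]
eef_rot: [-3.132, 0.164, -0.014]
ft_force: [1.5, 1.0, -0.2]
grip_width: 0.0471
grip_force: 62.7
```

```bash
python3 - <<'E'
from h import *
d=eyes.capture("top")
# nest pocket centres from own crop readings
for n,p in [("slot",[(219,423)]),("ring",[(428,167)]),("bar",[(456,404)]),("spacer",[(194,185)])]:
    q=np.array(p)/5+[365,220]; print(n,world(d,q,.008)[0].round(4))
plan((.470,-.183,.14),-84.7)
E
```

```text
slot [ 0.4674 -0.1848  0.008 ]
ring [ 0.5831 -0.2805  0.008 ]
bar [ 0.4772 -0.2905  0.008 ]
spacer [ 0.5731 -0.1747  0.008 ]
t 7.42 tcp [0.6052 0.3555 0.1601] yaw -96.0 q6 125.0 w 0.0472 fz [-0.1 -0.1 -2.4] tilt [ 0.007  0.004 -1.   ]
rz total -2.26 shift after turn [-4.61 13.09  0.5 ] rows 14.0
```

Call:
carry_out --commands '[[[0,0,-0.753],[0,0,0],0.4],[[0,0,-0.753],[0,0,0],0.4],[[0,0,-0.754],[0,0,0],0.4],[[0,0,0],[-0.33,0.935,0],0.4],[[0,0,0],[-0.33,0.935,0],0.4],[[0,0,0],[-0.33,0.935,0],0.4],[[0,0,0],[-0.33,0.935,0],0.4],[[0,0,0],[-0.33,0.935,0],0.4],[[0,0,0],[-0.33,0.935,0],0.4],[[0,0,0],[-0.33,0.935,0],0.4],[[0,0,0],[-0.33,0.935,0],0.4],[[0,0,0],[-0.33,0.935,0],0.4],[[0,0,0],[-0.33,0.935,0],0.4],[[0,0,0],[-0.33,0.935,0],0.4],[[0,0,0],[-0.33,0.935,0],0.4],[[0,0,0],[-0.33,0.935,0],0.4],[[0,0,0],[-0.33,0.935,0],0.4],[[0,0,0],[0,0,0],0.4],[[0,0,0],[0,0,0],0.4]]'

```text
time: 9.0
tcp_pos: [0.4663, -0.186, 0.1548]
eef_rot: [-3.138, -0.138, 0.001]
ft_force: [-0.8, 0.3, -1.2]
grip_width: 0.0474
grip_force: 62.8
```

Call:
carry_out --commands '[[[0,0,0],[0,0,0.8],0.4],[[0,0,0],[0,0,0.2],0.4],[[0,0,0],[0,0,0],0.4],[[0,0,0],[0,0,0],0.4],[[0,0,0],[0,0,0],0.4]]'

```text
time: 9.42
tcp_pos: [0.4678, -0.1834, 0.1156]
eef_rot: [-3.138, -0.147, -0.0]
ft_force: [0.1, -0.3, -2.3]
grip_width: 0.0473
grip_force: 63.0
```

```bash
python3 - <<'E'
from h import *
plan((.4685,-.184,.10),-84.7)
cv2.imwrite("pics/f_w.png",eyes.capture("wrist")["frame"])
E
```

```text
t 9.42 tcp [ 0.4678 -0.1834  0.1156] yaw -84.6 q6 62.0 w 0.0473 fz [ 0.1 -0.3 -2.3] tilt [ 0.  0. -1.]
rz total 0.02 shift after turn [0.02 0.02 0.39] rows 1.0
```

View pics/f_w.png

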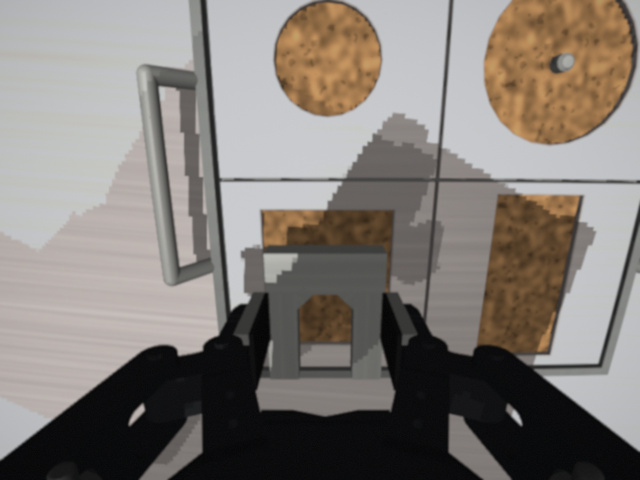

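The wrist view shows the held shim level over the slotted pocket (pocket's top corners at (263,210) and (393,210)). I'm verifying the offset from the visible marks.

```bash
python3 - <<'E'
from h import *
d=eyes.capture("wrist")
w=world(d,[(263,210),(393,210),(438,182),(328,58),(560,70)],.010)[:,:2]; print(w.round(4).tolist())
a=np.radians(5.3); X=np.array([np.cos(a),np.sin(a)]); Y=np.array([-X[1],X[0]])
print("from corners",((w[0]+w[1])/2-X*.038).round(4),"from cross",(w[2]-X*.053+Y*.053).round(4),"from spacer nest",(w[3]-X*.106).round(4),"ring",(w[4]-X*.106+Y*.106).round(4))
E
```

```text
[[0.5036, -0.1478], [0.5097, -0.2126], [0.5256, -0.2327], [0.5758, -0.1736], [0.5821, -0.2804]]
from corners [ 0.4688 -0.1837] from cross [ 0.468  -0.1848] from spacer nest [ 0.4703 -0.1834] ring [ 0.4668 -0.1846]
```

Call:
carry_out --commands '[[[0,0,0],[0,0,0.4],0.4],[[0,0,0],[0,0,0.3],0.4],[[0,0,0],[0,0,0.05],0.4],[[0,0,0],[0,0,0],0.4],[[0,0,0],[0,0,0],0.4]]'

```text
time: 9.93
tcp_pos: [0.4675, -0.1841, 0.0852]
eef_rot: [3.138, 0.145, 0.0]
ft_force: [1.2, 0.0, -1.3]
grip_width: 0.0473
grip_force: 75.0
```

Call:
carry_out --commands '[[[0,0,0],[0,0,0.04],0.4],[[0,0,0],[0,0,0.04],0.4],[[0,0,0],[0,0,0],0.4]]'

```text
time: 10.18
tcp_pos: [0.4676, -0.1842, 0.0847]
eef_rot: [3.138, 0.145, 0.001]
ft_force: [-7.8, 3.3, 37.7]
grip_width: 0.0474
grip_force: 79.5
```

Call:
carry_out --commands '[[[0,0,0],[0,0,-0.04],0.4],[[0,0,0],[0,0,0],0.7],[[0,0,0],[0,0,0],0.7],[[0,0,0],[0,0,0],0.7],[[0,0,0],[0,0,-0.3],0.7],[[0,0,0],[0,0,-0.8],0.7],[[0,0,0],[0,0,-0.8],0.7],[[0,0,0],[-0.5,0,-0.3],0.7],[[0,0,0],[-0.5,0,0],0.7],[[0,0,0],[0,0,0],0.7],[[0,0,0],[0,0,0],0.7]]'

```text
time: 11.1
tcp_pos: [0.4269, -0.1879, 0.1722]
eef_rot: [3.138, 0.144, 0.0]
ft_force: [0.7, 0.5, 0.2]
grip_width: 0.0593
grip_force: 0.0
```

```bash
python3 - <<'E'
from h import *
cv2.imwrite("pics/g_w.png",eyes.capture("wrist")["frame"])
plan((.4845,.2265,.14),-90)
E
```

```text
t 11.15 tcp [ 0.4278 -0.188   0.172 ] yaw -84.7 q6 60.0 w 0.06 fz [-0.5  0.5 -0.3] tilt [ 0.001 -0.    -1.   ]
rz total 1.05 shift after turn [  1.42 -10.36   0.8 ] rows 11.0
```

View pics/g_w.png

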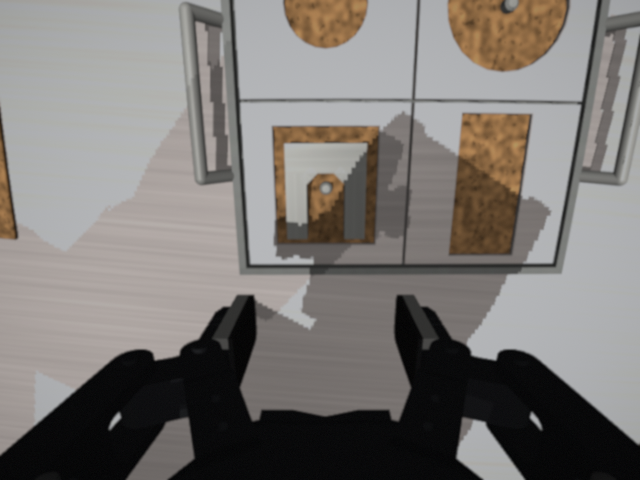

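The slotted shim lies flat inside its pocket at (327,190), with the pin (325,187) in the slot and gaps all round. Next is the ring.

Call:
carry_out --commands '[[[0,0,0.525],[0,0,0],0.95],[[0,0,0.525],[0,0,0],0.95],[[0,0,0],[0.129,-0.942,0],0.95],[[0,0,0],[0.129,-0.942,0],0.95],[[0,0,0],[0.129,-0.942,0],0.95],[[0,0,0],[0.129,-0.942,0],0.95],[[0,0,0],[0.129,-0.942,0],0.95],[[0,0,0],[0.129,-0.942,0],0.95],[[0,0,0],[0.129,-0.942,0],0.95],[[0,0,0],[0.129,-0.942,0],0.95],[[0,0,0],[0.129,-0.942,0],0.95],[[0,0,0],[0.129,-0.942,0],0.95],[[0,0,0],[0.129,-0.942,0],0.95],[[0,0,0],[0,0,0.5],0.95],[[0,0,0],[0,0,0.5],0.95],[[0,0,0],[0,0,0],0.95],[[0,0,0],[0,0,0],0.95]]'

```text
time: 12.57
tcp_pos: [0.4834, 0.2269, 0.1305]
eef_rot: [3.14, 0.002, -0.004]
ft_force: [0.2, 0.3, -0.6]
grip_width: 0.0811
grip_force: 0.0
```

```bash
python3 - <<'E'
from h import *
plan((.4845,.2265,.0785),-90)
d=eyes.capture("wrist"); cv2.imwrite("pics/h_w.png",d["frame"])
for m in eyes.mark_of("wrist","ring_mid")[:2]: print(m["score"],m["point"],world(d,m["point"],.009)[0].round(4))
for m in eyes.cut_out("wrist","ring_mid")[:2]:
    p=np.argwhere(m["pixels"])[:,::-1]; w=world(d,p,.013)[:,:2]*1000
    print(m["score"],len(p),np.array(cv2.minEnclosingCircle(w.astype(np.float32))[0]).round(1),w.mean(0).round(1),w.min(0).round(),w.max(0).round())
E
```

```text
t 12.57 tcp [0.4834 0.2269 0.1305] yaw -89.9 q6 114.0 w 0.0811 fz [ 0.2  0.3 -0.6] tilt [-0.003 -0.001 -1.   ]
rz total 0.02 shift after turn [0.03 0.01 1.3 ] rows 2.0
0.77 5624 [484.1 225.8] [484.9 226.2] [456. 199.] [512. 253.]
```

Call:
carry_out --commands '[[[0,0,0],[0.02,0.02,0.6],0.95],[[0,0,0],[0,0,0.5],0.95],[[0,0,0],[0,0,0.2],0.95],[[0,0,0],[0,0,0],0.95],[[0,0,0],[0,0,0],0.95],[[0,0,0],[0,0,0],0.4],[[0,0,0],[0,0,0],0.4],[[0,0,0],[0,0,0],0.4],[[0,0,0],[0,0,0],0.4],[[0,0,0],[0,0,0],0.4],[[0,0,0],[0,0,0],0.4]]'

```text
time: 13.63
tcp_pos: [0.4854, 0.226, 0.0817]
eef_rot: [-3.141, -0.001, -0.003]
ft_force: [-3.0, -3.7, 15.7]
grip_width: 0.0515
grip_force: 59.5
```

Call:
carry_out --commands '[[[0,0,0],[0,0,-0.3],0.4],[[0,0,0],[0,0,-0.8],0.4],[[0,0,0],[0,0,-0.8],0.4],[[0,0,0],[0,0,0],0.4],[[0,0,0],[0,0,0],0.4]]'

```text
time: 14.05
tcp_pos: [0.4859, 0.2264, 0.158]
eef_rot: [-3.14, -0.002, -0.007]
ft_force: [-1.3, -0.6, -1.9]
grip_width: 0.0506
grip_force: 62.7
```

```bash
python3 - <<'E'
from h import *
plan((.5835,-.280,.16),-84.7)
E
```

```text
t 14.05 tcp [0.4859 0.2264 0.158 ] yaw -89.9 q6 114.0 w 0.0506 fz [-1.3 -0.6 -1.9] tilt [ 0.005  0.002 -1.   ]
rz total -1.05 shift after turn [ 1.26 12.83 -0.05] rows 13.0
```

```bash
python3 - <<'E'
from h import *
d=eyes.capture("wrist"); cv2.imwrite("pics/i_w.png",d["frame"])
E
```

```text
(no output)
```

View pics/i_w.png

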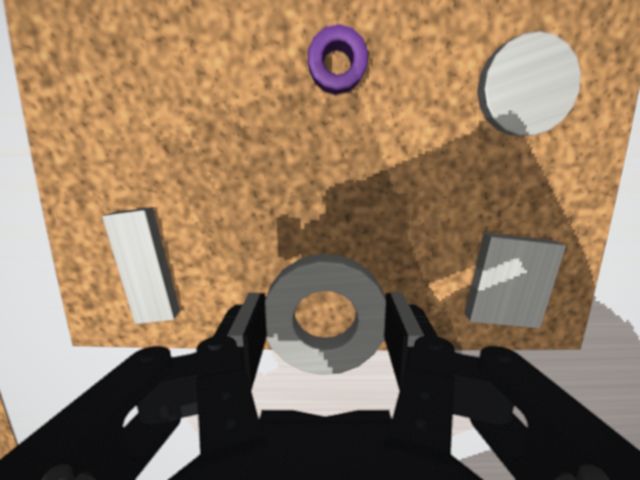

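The ring is held level and centred between the pads, bore at (325,313). I'm taking it to its nest.

Call:
carry_out --commands '[[[0,0,-0.525],[0,0,0],0.4],[[0,0,-0.525],[0,0,0],0.4],[[0,0,0],[0.09,0.916,0],0.4],[[0,0,0],[0.09,0.916,0],0.4],[[0,0,0],[0.09,0.916,0],0.4],[[0,0,0],[0.09,0.916,0],0.4],[[0,0,0],[0.09,0.916,0],0.4],[[0,0,0],[0.09,0.916,0],0.4],[[0,0,0],[0.09,0.916,0],0.4],[[0,0,0],[0.09,0.916,0],0.4],[[0,0,0],[0.09,0.916,0],0.4],[[0,0,0],[0.09,0.916,0],0.4],[[0,0,0],[0.09,0.916,0],0.4],[[0,0,0],[0.09,0.916,0],0.4],[[0,0,0],[0.09,0.916,0],0.4],[[0,0,0],[0.09,0.916,0],0.4],[[0,0,0],[0,0,0.5],0.4],[[0,0,0],[0,0,0.5],0.4],[[0,0,0],[0,0,0],0.4],[[0,0,0],[0,0,0],0.4]]'

```text
time: 15.77
tcp_pos: [0.5806, -0.2794, 0.1131]
eef_rot: [-3.135, -0.145, 0.008]
ft_force: [-0.5, -0.4, -2.6]
grip_width: 0.0508
grip_force: 63.3
```

```bash
python3 - <<'E'
from h import *
plan((.5832,-.280,.092),-84.7)
E
```

```text
t 15.77 tcp [ 0.5806 -0.2794  0.1131] yaw -84.7 q6 58.0 w 0.0508 fz [-0.5 -0.4 -2.6] tilt [-0.005  0.003 -1.   ]
rz total -0.0 shift after turn [0.06 0.02 0.53] rows 1.0
```

Call:
carry_out --commands '[[[0,0,0],[0.04,0.02,0.4],0.4],[[0,0,0],[0,0,0.1],0.4],[[0,0,0],[0,0,0],0.4],[[0,0,0],[0,0,0],0.4]]'

```text
time: 16.1
tcp_pos: [0.584, -0.2804, 0.096]
eef_rot: [-3.138, -0.146, 0.0]
ft_force: [0.2, 0.5, -1.4]
grip_width: 0.051
grip_force: 63.3
```

Call:
carry_out --commands '[[[0,0,0],[0,0,0.05],0.4],[[0,0,0],[0,0,0.03],0.4],[[0,0,0],[0,0,0],0.4]]'

```text
time: 16.35
tcp_pos: [0.5841, -0.2808, 0.0927]
eef_rot: [3.138, 0.146, 0.001]
ft_force: [-0.1, 0.0, -2.9]
grip_width: 0.0511
grip_force: 63.3
```

Call:
carry_out --commands '[[[0,0,0],[0,0,0.05],0.4],[[0,0,0],[0,0,0.03],0.4],[[0,0,0],[0,0,0],0.4]]'

```text
time: 16.6
tcp_pos: [0.5838, -0.2808, 0.0889]
eef_rot: [-3.138, -0.145, 0.001]
ft_force: [0.1, 0.2, -2.8]
grip_width: 0.0511
grip_force: 63.3
```

Call:
carry_out --commands '[[[0,0,0],[0,0,0.03],0.4],[[0,0,0],[0,0,0],0.4]]'

```text
time: 16.77
tcp_pos: [0.584, -0.2809, 0.088]
eef_rot: [-3.138, -0.145, -0.0]
ft_force: [-0.2, 0.4, 1.1]
grip_width: 0.0513
grip_force: 63.9
```

Call:
carry_out --commands '[[[0,0,0],[0,0,0],0.8],[[0,0,0],[0,0,0],0.8],[[0,0,0],[0,0,0],0.8],[[0,0,0],[0,0,0],0.8],[[0,0,0],[0,0,-0.3],0.8],[[0,0,0],[0,0,-0.8],0.8],[[0,0,0],[0,0,-0.8],0.8],[[0,0,0],[0,0,0],0.6],[[0,0,0],[0,0,0],0.6]]'

```text
time: 17.52
tcp_pos: [0.5853, -0.2816, 0.1671]
eef_rot: [3.136, 0.145, 0.007]
ft_force: [0.9, 0.0, -0.9]
grip_width: 0.0512
grip_force: 0.0
```

```bash
python3 - <<'E'
from h import *
plan((.481,.3495,.16),-83.5)
d=eyes.capture("wrist"); cv2.imwrite("pics/j_w.png",d["frame"])
p,q=pix(d,[(.5835,-.2805,.02)]),None; print(p)
E
```

```text
t 17.52 tcp [ 0.5853 -0.2816  0.1671] yaw -84.7 q6 58.0 w 0.0512 fz [ 0.9  0.  -0.9] tilt [ 0.005 -0.002 -1.   ]
rz total -0.24 shift after turn [ -0.81 -15.97   0.18] rows 16.0
[[324.57984543 260.29093794]]
```

View pics/j_w.png

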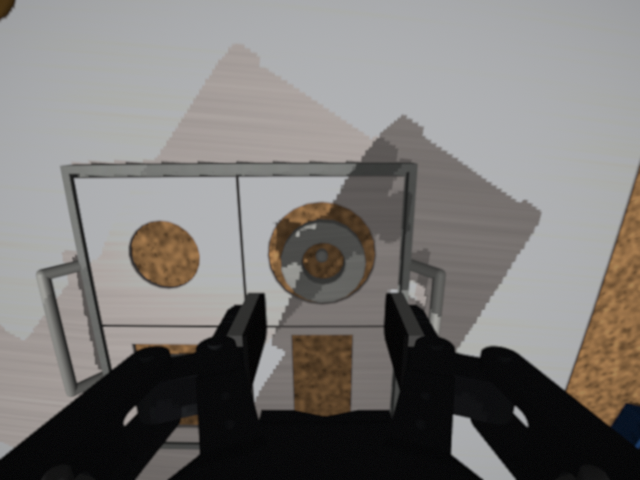

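The ring (bore at (322,262)) sits inside its pocket with the pin showing in the bore. Now the bar.

Call:
carry_out --commands '[[[0,0,-0.3],[0,0,0],0.6],[[0,0,0],[-0.05,-0.998,0],0.6],[[0,0,0],[-0.05,-0.998,0],0.6],[[0,0,0],[-0.05,-0.998,0],0.6],[[0,0,0],[-0.05,-0.998,0],0.6],[[0,0,0],[-0.05,-0.998,0],0.6],[[0,0,0],[-0.05,-0.998,0],0.6],[[0,0,0],[-0.05,-0.998,0],0.6],[[0,0,0],[-0.05,-0.998,0],0.6],[[0,0,0],[-0.05,-0.998,0],0.6],[[0,0,0],[-0.05,-0.998,0],0.6],[[0,0,0],[-0.05,-0.998,0],0.6],[[0,0,0],[-0.05,-0.998,0],0.6],[[0,0,0],[-0.05,-0.998,0],0.6],[[0,0,0],[-0.05,-0.998,0],0.6],[[0,0,0],[-0.05,-0.998,0],0.6],[[0,0,0],[-0.05,-0.998,0],0.6],[[0,0,0],[0,0,0.9],0.6],[[0,0,0],[0,0,0],0.6],[[0,0,0],[0,0,0],0.6]]'

```text
time: 19.23
tcp_pos: [0.4744, 0.3486, 0.1254]
eef_rot: [3.132, 0.188, -0.009]
ft_force: [0.1, 0.7, 0.6]
grip_width: 0.0507
grip_force: 0.0
```

```bash
python3 - <<'E'
from h import *
plan((.481,.3495,.082),-83.2)
d=eyes.capture("wrist"); cv2.imwrite("pics/k_w.png",d["frame"])
for m in eyes.cut_out("wrist","bar_mid")[:2]:
    p=np.argwhere(m["pixels"])[:,::-1]; w=world(d,p,.013)[:,:2]*1000
    print(m["score"],len(p),cv2.minAreaRect(w.astype(np.float32)),w.mean(0).round(1))
E
```

```text
t 19.23 tcp [0.4744 0.3486 0.1254] yaw -83.1 q6 118.0 w 0.0507 fz [0.1 0.7 0.6] tilt [-0.006 -0.004 -1.   ]
rz total 0.01 shift after turn [ 0.17 -0.    1.08] rows 2.0
0.67 6947 ((479.51513671875, 349.7782287597656), (78.874267578125, 28.30518341064453), 7.236020565032959) [481.6 350. ]
```

Call:
carry_out --commands '[[[0,0,0],[0.08,0,0.5],0.6],[[0,0,0],[0,0,0.4],0.6],[[0,0,0],[0,0,0.15],0.6],[[0,0,0],[0,0,0],0.6],[[0,0,0],[0,0,0],0.6]]'

```text
time: 19.75
tcp_pos: [0.4803, 0.3494, 0.0868]
eef_rot: [-3.136, -0.184, -0.001]
ft_force: [-0.5, 0.9, -0.2]
grip_width: 0.0513
grip_force: 0.0
```

```bash
python3 - <<'E'
from h import *
plan((.480,.3497,.082),-83.0)
E
```

```text
t 19.75 tcp [0.4803 0.3494 0.0868] yaw -83.3 q6 118.0 w 0.0513 fz [-0.5  0.9 -0.2] tilt [ 0.  0. -1.]
rz total -0.05 shift after turn [-0.01 -0.01  0.12] rows 1.0
```

Call:
carry_out --commands '[[[0,0,0],[0,0,0.12],0.6],[[0,0,0],[0,0,0],0.15],[[0,0,0],[0,0,0],0.15],[[0,0,0],[0,0,0],0.15],[[0,0,0],[0,0,0],0.15],[[0,0,0],[0,0,0],0.15],[[0,0,0],[0,0,0],0.15],[[0,0,0],[0,0,0],0.15]]'

```text
time: 20.42
tcp_pos: [0.4799, 0.35, 0.082]
eef_rot: [-3.136, -0.187, -0.001]
ft_force: [-1.9, -1.4, 5.9]
grip_width: 0.0257
grip_force: 59.2
```

Call:
carry_out --commands '[[[0,0,0],[0,0,-0.3],0.15],[[0,0,0],[0,0,-0.8],0.15],[[0,0,0],[0,0,-0.8],0.15],[[0,0,0],[0,0,0],0.15],[[0,0,0],[0,0,0],0.15]]'

```text
time: 20.83
tcp_pos: [0.4807, 0.3507, 0.1597]
eef_rot: [-3.134, -0.186, -0.006]
ft_force: [0.3, 0.5, -2.5]
grip_width: 0.0257
grip_force: 59.6
```

```bash
python3 - <<'E'
from h import *
plan((.4777,-.2898,.16),-84.7)
d=eyes.capture("wrist"); cv2.imwrite("pics/l_w.png",d["frame"])
E
```

```text
t 20.83 tcp [0.4807 0.3507 0.1597] yaw -83.2 q6 118.0 w 0.0257 fz [ 0.3  0.5 -2.5] tilt [ 0.004  0.003 -1.   ]
rz total 0.3 shift after turn [-1.550e+00  1.594e+01 -1.000e-02] rows 17.0
```

View pics/l_w.png

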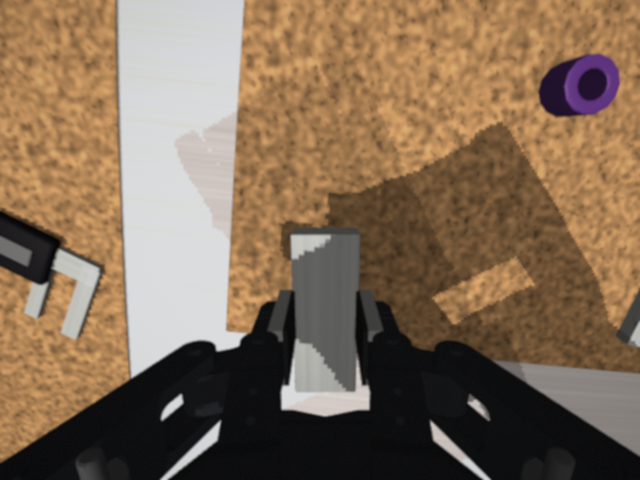

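The bar is held level and straight between the pads at (325,310). I'm carrying it to the bar nest.

Call:
carry_out --commands '[[[0,0,0.3],[0,0,0],0.15],[[0,0,0],[-0.091,0.938,0],0.15],[[0,0,0],[-0.091,0.938,0],0.15],[[0,0,0],[-0.091,0.938,0],0.15],[[0,0,0],[-0.091,0.938,0],0.15],[[0,0,0],[-0.091,0.938,0],0.15],[[0,0,0],[-0.091,0.938,0],0.15],[[0,0,0],[-0.091,0.938,0],0.15],[[0,0,0],[-0.091,0.938,0],0.15],[[0,0,0],[-0.091,0.938,0],0.15],[[0,0,0],[-0.091,0.938,0],0.15],[[0,0,0],[-0.091,0.938,0],0.15],[[0,0,0],[-0.091,0.938,0],0.15],[[0,0,0],[-0.091,0.938,0],0.15],[[0,0,0],[-0.091,0.938,0],0.15],[[0,0,0],[-0.091,0.938,0],0.15],[[0,0,0],[-0.091,0.938,0],0.15],[[0,0,0],[-0.091,0.938,0],0.15],[[0,0,0],[0,0,0.8],0.15],[[0,0,0],[0,0,0],0.15]]'

```text
time: 22.55
tcp_pos: [0.4744, -0.2916, 0.1204]
eef_rot: [-3.134, -0.14, 0.009]
ft_force: [-1.9, 1.3, -3.2]
grip_width: 0.026
grip_force: 59.9
```

Call:
carry_out --commands '[[[0,0,0],[0,0,0.4],0.15],[[0,0,0],[0,0,0],0.15],[[0,0,0],[0,0,0],0.15],[[0,0,0],[0,0,0],0.15]]'

```text
time: 22.88
tcp_pos: [0.4771, -0.2902, 0.1095]
eef_rot: [-3.138, -0.147, 0.001]
ft_force: [-0.2, -0.3, -1.6]
grip_width: 0.0254
grip_force: 59.9
```

```bash
python3 - <<'E'
from h import *
plan((.4777,-.2898,.088),-84.7)
E
```

```text
t 22.88 tcp [ 0.4771 -0.2902  0.1095] yaw -84.6 q6 52.0 w 0.0254 fz [-0.2 -0.3 -1.6] tilt [-0.001  0.    -1.   ]
rz total 0.01 shift after turn [ 0.02 -0.01  0.54] rows 1.0
```

Call:
carry_out --commands '[[[0,0,0],[0,0,0.35],0.15],[[0,0,0],[0,0,0.1],0.15],[[0,0,0],[0,0,0.05],0.15],[[0,0,0],[0,0,0],0.15],[[0,0,0],[0,0,0],0.15]]'

```text
time: 23.3
tcp_pos: [0.4773, -0.2908, 0.0896]
eef_rot: [3.138, 0.146, 0.0]
ft_force: [0.9, -1.0, -1.7]
grip_width: 0.0258
grip_force: 59.9
```

Call:
carry_out --commands '[[[0,0,0],[0,0,0.03],0.15],[[0,0,0],[0,0,0.02],0.15],[[0,0,0],[0,0,0],0.15]]'

```text
time: 23.55
tcp_pos: [0.4774, -0.2911, 0.088]
eef_rot: [3.138, 0.145, 0.001]
ft_force: [-0.6, 0.9, 4.5]
grip_width: 0.0257
grip_force: 60.7
```

Call:
carry_out --commands '[[[0,0,0],[0,0,0],0.55],[[0,0,0],[0,0,0],0.55],[[0,0,0],[0,0,0],0.55],[[0,0,0],[0,0,0],0.55],[[0,0,0],[0,0,-0.3],0.55],[[0,0,0],[0,0,-0.8],0.55],[[0,0,0],[0,0,-0.9],0.55],[[0,0,0],[0,0,0],0.6]]'

```text
time: 24.22
tcp_pos: [0.4798, -0.2926, 0.1734]
eef_rot: [3.133, 0.145, 0.012]
ft_force: [1.3, -0.8, 0.8]
grip_width: 0.0511
grip_force: 0.0
```

```bash
python3 - <<'E'
from h import *
plan((.600,.222,.16),-84.7)
E
```

```text
t 24.22 tcp [ 0.4798 -0.2926  0.1734] yaw -84.7 q6 52.0 w 0.0511 fz [ 1.3 -0.8  0.8] tilt [ 0.008 -0.005 -1.   ]
rz total -0.0 shift after turn [  4.18 -12.53   0.34] rows 14.0
```

Call:
carry_out --commands '[[[0,0,0],[0.3,-0.895,0],0.65],[[0,0,0],[0.3,-0.895,0],0.65],[[0,0,0],[0.3,-0.895,0],0.65],[[0,0,0],[0.3,-0.895,0],0.65],[[0,0,0],[0.3,-0.895,0],0.65],[[0,0,0],[0.3,-0.895,0],0.65],[[0,0,0],[0.3,-0.895,0],0.65],[[0,0,0],[0.3,-0.895,0],0.65],[[0,0,0],[0.3,-0.895,0],0.65],[[0,0,0],[0.3,-0.895,0],0.65],[[0,0,0],[0.3,-0.895,0],0.65],[[0,0,0],[0.3,-0.895,0],0.65],[[0,0,0],[0.3,-0.895,0],0.65],[[0,0,0],[0.3,-0.895,0],0.65],[[0,0,0],[0,0,0.5],0.65],[[0,0,0],[0,0,0],0.65],[[0,0,0],[0,0,0],0.65],[[0,0,0],[0,0,0],0.65]]'

```text
time: 25.72
tcp_pos: [0.5976, 0.2227, 0.1474]
eef_rot: [3.138, 0.144, -0.002]
ft_force: [0.3, -0.9, 0.0]
grip_width: 0.0556
grip_force: 0.0
```

```bash
python3 - <<'E'
from h import *
plan((.600,.222,.0835),-84.7)
d=eyes.capture("wrist"); cv2.imwrite("pics/m_w.png",d["frame"])
for n in ("find_in","mark_of"):
  for m in getattr(eyes,n)("wrist","spacer_mid")[:3]: print(n,round(m["score"],2),np.round(m["point"]),world(d,m["point"],.016)[0].round(4))
hsv=cv2.cvtColor(d["frame"],cv2.COLOR_BGR2HSV); m=cv2.inRange(hsv,(120,60,20),(160,255,255))
n,_,st,c=cv2.connectedComponentsWithStats(m)
for i in range(1,n):
    if st[i,4]>300: print(st[i],c[i].round(),world(d,c[i],.016)[0].round(4))
E
```

```text
t 25.72 tcp [0.5976 0.2227 0.1474] yaw -84.7 q6 104.0 w 0.0556 fz [ 0.3 -0.9  0. ] tilt [-0.001 -0.001 -1.   ]
rz total -0.01 shift after turn [0.06 0.02 1.6 ] rows 2.0
find_in 0.94 [522.  58.] [0.7207 0.1326 0.016 ]
find_in 0.81 [347.  50.] [0.7148 0.2236 0.016 ]
find_in 0.72 [331. 268.] [0.5962 0.2205 0.016 ]
mark_of 0.75 [347.  62.] [0.7092 0.2228 0.016 ]
mark_of 0.59 [330. 260.] [0.6011 0.2211 0.016 ]
mark_of 0.55 [515.  60.] [0.7191 0.1356 0.016 ]
[ 463    5  115  103 8717] [522.  58.] [0.7208 0.1326 0.016 ]
[ 326   29   46   54 1585] [348.  55.] [0.7126 0.2226 0.016 ]
[ 303  231   54   61 2339] [329. 261.] [0.6001 0.2218 0.016 ]
```

View pics/m_w.png

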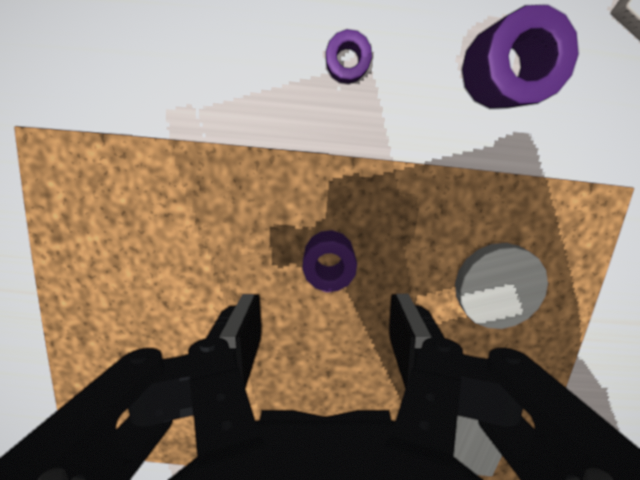

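The middle sleeve at (329,261) lies ahead between the pads. The small one (348,55) and the large one (520,57) are off the mat. I'm descending.

Call:
carry_out --commands '[[[0,0,0],[0.06,0.02,0.7],0.65],[[0,0,0],[0,0,0.6],0.65],[[0,0,0],[0,0,0.28],0.65],[[0,0,0],[0,0,0],0.65],[[0,0,0],[0,0,0],0.25],[[0,0,0],[0,0,0],0.25],[[0,0,0],[0,0,0],0.25],[[0,0,0],[0,0,0],0.25],[[0,0,0],[0,0,0],0.25],[[0,0,0],[0,0,0],0.25]]' --newtons 40

```text
time: 26.7
tcp_pos: [0.6014, 0.2234, 0.0855]
eef_rot: [-3.138, -0.145, -0.004]
ft_force: [-0.2, -0.4, 8.3]
grip_width: 0.0299
grip_force: 40.2
```

Call:
carry_out --commands '[[[0,0,0],[0,0,-0.3],0.25],[[0,0,0],[0,0,-0.8],0.25],[[0,0,0],[0,0,-0.8],0.25],[[0,0,0],[0,0,0],0.25],[[0,0,0],[0,0,0],0.25]]'

```text
time: 27.12
tcp_pos: [0.6017, 0.2236, 0.1629]
eef_rot: [-3.137, -0.145, -0.007]
ft_force: [-0.3, 0.2, -0.5]
grip_width: 0.0298
grip_force: 39.7
```

```bash
python3 - <<'E'
from h import *
plan((.5737,-.174,.16),-84.7)
E
```

```text
t 27.12 tcp [0.6017 0.2236 0.1629] yaw -84.7 q6 104.0 w 0.0298 fz [-0.3  0.2 -0.5] tilt [ 0.005  0.002 -1.   ]
rz total 0.0 shift after turn [-1.62  9.83  0.07] rows 10.0
```

Placed TCP height expected ≈ 0.0855 + 0.006 = 0.0915.

Call:
carry_out --commands '[[[0,0,0],[-0.147,0.894,0],0.25],[[0,0,0],[-0.147,0.894,0],0.25],[[0,0,0],[-0.147,0.894,0],0.25],[[0,0,0],[-0.147,0.894,0],0.25],[[0,0,0],[-0.147,0.894,0],0.25],[[0,0,0],[-0.147,0.894,0],0.25],[[0,0,0],[-0.147,0.894,0],0.25],[[0,0,0],[-0.147,0.894,0],0.25],[[0,0,0],[-0.147,0.894,0],0.25],[[0,0,0],[-0.147,0.894,0],0.25],[[0,0,0],[-0.147,0.894,0],0.25],[[0,0,0],[0,0,0.6],0.25],[[0,0,0],[0,0,0.6],0.25],[[0,0,0],[0,0,0],0.25],[[0,0,0],[0,0,0],0.25],[[0,0,0],[0,0,0],0.25]]'

```text
time: 28.45
tcp_pos: [0.5724, -0.1741, 0.1121]
eef_rot: [-3.138, -0.146, 0.001]
ft_force: [0.4, 0.5, -0.7]
grip_width: 0.0302
grip_force: 39.8
```

```bash
python3 - <<'E'
from h import *
plan((.5737,-.174,.0925),-84.7)
E
```

```text
t 28.45 tcp [ 0.5724 -0.1741  0.1121] yaw -84.7 q6 67.0 w 0.0302 fz [ 0.4  0.5 -0.7] tilt [-0.001  0.    -1.   ]
rz total 0.01 shift after turn [ 0.03 -0.    0.49] rows 1.0
```

Call:
carry_out --commands '[[[0,0,0],[0.03,0,0.3],0.25],[[0,0,0],[0,0,0.15],0.25],[[0,0,0],[0,0,0],0.25],[[0,0,0],[0,0,0],0.25]]'

```text
time: 28.78
tcp_pos: [0.5735, -0.1741, 0.0937]
eef_rot: [-3.138, -0.146, 0.001]
ft_force: [-0.1, 0.1, -0.3]
grip_width: 0.0298
grip_force: 39.8
```

Call:
carry_out --commands '[[[0,0,0],[0,0,0.03],0.25],[[0,0,0],[0,0,0.03],0.25],[[0,0,0],[0,0,0],0.25]]'

```text
time: 29.03
tcp_pos: [0.5736, -0.1744, 0.0915]
eef_rot: [3.138, 0.145, 0.0]
ft_force: [0.4, 0.5, -0.9]
grip_width: 0.0297
grip_force: 39.8
```

Call:
carry_out --commands '[[[0,0,0],[0,0,0.03],0.25],[[0,0,0],[0,0,0],0.25]]'

```text
time: 29.2
tcp_pos: [0.5737, -0.1745, 0.0914]
eef_rot: [-3.138, -0.145, -0.0]
ft_force: [-3.4, -0.2, 9.6]
grip_width: 0.0302
grip_force: 40.7
```

Contact is at the predicted height. I'm releasing, retreating and looking.

Call:
carry_out --commands '[[[0,0,0],[0,0,0],0.55],[[0,0,0],[0,0,0],0.55],[[0,0,0],[0,0,0],0.55],[[0,0,0],[0,0,0],0.55],[[0,0,0],[0,0,-0.3],0.55],[[0,0,0],[0,0,-0.8],0.55],[[0,0,0],[0,0,-0.9],0.55],[[0,0,0],[0,0,-0.9],0.55],[[0,0,0],[0,-0.9,0],0.55],[[0,0,0],[0,-0.9,0],0.55],[[0,0,0],[0,-0.9,0],0.55],[[0,0,0],[-0.9,0,0],0.55],[[0,0,0],[-0.9,0,0],0.55],[[0,0,0],[-0.9,0,0],0.55],[[0,0,0],[0,-0.9,0],0.55],[[0,0,0],[0,-0.9,0],0.55],[[0,0,0],[0,-0.9,0],0.55],[[0,0,0],[0,0,0],0.55],[[0,0,0],[0,0,0],0.55]]'

```text
time: 30.78
tcp_pos: [0.4461, 0.0321, 0.2071]
eef_rot: [3.138, 0.151, 0.002]
ft_force: [-0.1, 0.6, 0.1]
grip_width: 0.047
grip_force: 0.0
```

```bash
python3 - <<'E'
from h import *
plan()
f=eyes.capture("top")["frame"]; s=eyes.capture("scene")["frame"]
a=cv2.resize(f[215:345,360:500],(560,520),interpolation=cv2.INTER_CUBIC)
b=cv2.resize(s[140:270,225:365],(240,223),interpolation=cv2.INTER_CUBIC); c=cv2.resize(f[180:335,125:315],(240,196))
r=np.zeros((520,240,3),np.uint8); r[:223]=b; r[230:426]=c
cv2.imwrite("pics/n.png",cv2.convertScaleAbs(np.hstack([a,r]),alpha=1.5))
E
```

```text
t 30.78 tcp [0.4461 0.0321 0.2071] yaw -84.5 q6 87.0 w 0.047 fz [-0.1  0.6  0.1] tilt [ 0.001  0.    -1.   ]
```

View pics/n.png

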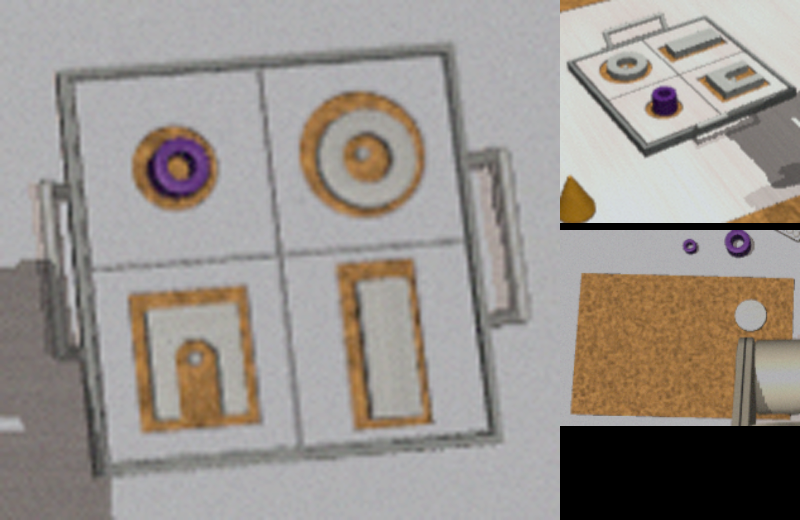

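The last view shows all four parts inside their nests: sleeve (180,167), ring with the pin in its bore (367,158), slotted shim over its pin (195,360) and bar (388,345). The blank disc is still on the mat, and the arm only hides the blank plate, which was never touched.

```bash
python3 -c "
from cell import finish_job; print(finish_job())"
```

```text
the job is handed in; nothing more can be done
None
```

The shim kit is made up and handed in: the slotted shim, ring, bar and violet sleeve are each in their own nest, placed in that order, and neither blank was touched (about 31 s of the 109 s allowed).

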